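# Load bottle pockets in order, then slant a pipette into a UV box and hold it

## Task

Get the pre-PCR kit ready for its ultraviolet treatment: stand one of the two white reagent bottles in the pocket block with one stud and let go of it, then stand the other one in the block with two studs. Then pick up the pipette lying on the worktop; it is longer than the mouth in the lid of the white UV box, so tilt it and pass it at a slant through the mouth without forcing it. Finish while still holding the pipette still inside the box, all of it below the lid and touching neither lid, walls nor floor: do not put it down or let it go.

Things in the scene. Friction and masses are not known exactly. Their poses are not given: they have to be found in the camera images.
- bottle_a: white reagent bottle with a screw cap: 45 mm diameter up to the shoulder at 74 mm, cap 31 mm diameter from 73 to 91 mm, 110 g; origin at the centre of its underside, z up. Stands loose on the worktop in front of the centrifuge. The two white bottles are interchangeable (a brown one at the back is not part of the job)
- bottle_b: white reagent bottle with a screw cap: 45 mm diameter up to the shoulder at 74 mm, cap 31 mm diameter from 73 to 91 mm, 110 g; origin at the centre of its underside, z up. Stands loose on the worktop in front of the centrifuge. The two white bottles are interchangeable (a brown one at the back is not part of the job)
- pocket_1: fixed white block 76 x 76 x 40 mm, round hole 50 mm wide, 32 mm deep (floor 8 mm above the worktop) in its top; marked with one dark round stud on the top front edge and on the front face. Origin at the centre of its underside, z up; the hole is on the z axis. The two blocks stand in a row in front of the UV box and may have changed places
- pocket_2: fixed white block 76 x 76 x 40 mm, round hole 50 mm wide, 32 mm deep (floor 8 mm above the worktop) in its top; marked with two dark round studs on the top front edge and on the front face. Origin at the centre of its underside, z up; the hole is on the z axis. The two blocks stand in a row in front of the UV box and may have changed places
- pipette: white manual pipette 289 mm long, 85 g, lying loose on its side at the right, tip roughly to the left (+y). Origin at the tip end; z along it, tip to plunger; y up while it lies; x to the finger hook's side. Handle from z 121 to 257 mm (x -19 to 8, y -14 to 10 mm), hook out to x 22 mm at z 247 to 259, plunger 18 mm wide
- grip (a point): point in the middle of the pipette's handle, 185 mm from the tip end, 103 mm from the plunger end, near its centre of mass, 12 mm above the worktop while it lies; a good place to grasp, across the 27 mm width
- tip (a point): tip end of the pipette, on its axis; the shaft is 12 mm wide and 11 mm thick from 25 to 115 mm from here
- plunger (a point): plunger end of the pipette, on its axis, 288 mm from the tip end
- uv_box: fixed white hollow UV box with a clear front pane, 160 (x) by 380 (y) by 150 mm high, walls 8 mm, lid 5 mm (underside at 145 mm), inner floor at 10 mm; a lamp tube along the back wall (x 55 to 69, z 43 to 57 mm). Origin at the centre of its underside, z up, y left along its length. Only opening: the mouth in the lid, x -55 to 55, y -160 to 20 mm
- mouth (a point): centre of the UV box's mouth, level with the lid's top, 150 mm above the worktop; 110 mm across (x), 180 mm along the box (y). It is near the box's right-hand end; most of the hollow lies to its left (+y) under the closed lid. Axes as the box's. A centrifuge and pipette stands up to 0.35 m tall stand to the right of the box from x = 0.5 m back: pass in front of them
There are look-alikes about, which are no part of the job. Leave any red look-alike of the pocket_1 alone.

How it is judged:
By the outcome, as a careful person would: the job done as asked, in the order asked, and still so for the second after the job is handed in, while the arm keeps its last pose, push and grip.
It also fails if it takes over 69 s, if anything falls off the work surface, if the arm or the gripper's body presses on something with over 40 N, if the wrist force passes 120 N, or if a joint passes its speed limit or range.

## Robot

A 6-joint arm with a two-finger parallel gripper is mounted at the origin on a cart in front of the work surface, level with it; the furniture and walls round the work are solid. World frame = base frame: x ahead of the robot, y to its left, z up, the work surface at z = 0. Lengths are in m, angles in rad, forces in N, time in s.
With the tool pointing down it reaches from about 0.25 to 0.775 m from the base axis. Payload 4 kg.
Tool frame: the origin (TCP) lies midway between the tips of the shut fingers; the grasp point (between the pads) lies 19 mm behind it; z points along the fingers, y is the line along which they close (so a half turn about z gives the same grasp; the last joint's range is limited). The gripper opens to 94 mm and grips with 3 to 60 N. Pads are 16 mm wide; open, the fingers measure 119 mm over their backs; the gripper's body (75 mm by 177 mm) begins 78 mm behind the grasp point.
Start: joints at [-1.279, 0.087, 1.371, -0, 1.684, -0.103], TCP at [0.212, -0.508, 0.206] pointing down, gripper open.
Joint ranges: [-3.1, 3.1], [-0.76, 2.03], [0.27, 2.55], [-1.08, 4.22], [0.17, 2.65], [-2.57, 2.57]. Speed limits (rad/s): [2.79, 2.79, 3.14, 3.14, 3.14, 3.14].

## Interface

Orientations are given as [roll, pitch, yaw] about the fixed x, y, z axes, in that order (R = Rz(yaw) Ry(pitch) Rx(roll)).
In Python, from bench import robot gives the robot as it stands.
- The arm moves only by the tool servo_tool, never from a script. Its argument "moves" is a list of rows, each a list of 5 numbers: the shift along the tool's x, y, z in units of 25 mm (1.0 is 25 mm), then the turn about the tool's z in units of 6 degrees (1.0 is 6 degrees), then the closure, from 0 (fully open) to 1 (shut). In form: [[dx, dy, dz, yaw, gripper], ...]. A call has 1 to 10 rows; each row is the pose to reach, as a shift and turn from the pose commanded when the call began, along the tool's axes at that moment; what a row does not reach only later rows make up. A row lasts 1/12 s, in which the tool goes at most 41.7 mm and 7.16 degrees, less where a joint would pass 70% of its speed; a pose out of reach is approached as far as the arm can. A call with a gripper value outside its range is refused whole. The fingers move at their own pace and stop on an object; the grip force is fixed at half the most. Time passes only in rows, so rows that repeat a pose let the fingers close. It gives the time, the measured TCP pose, the force, the opening and the grip force at its end, in the units of the state.
- robot.get_obs(): the state, without advancing time (a new reading comes with each control period).
- robot.snapshot(name): name is "scene" or "top" or "wrist"; returns a dict with "image" (400x640x3 uint8, blue, green, red), "fx", "fy", "cx", "cy" (pixels), "eye" and "orientation" of the camera in the world; the wrist camera has in their place "T_tool_cam" (4x4, takes a point from camera to tool coordinates, whose origin is the TCP and whose axes are the flange's). Camera axes: x right, y down, z forward; pixel columns grow to the right and rows downward; lengths in m; the calibration is good to about 2 mm. A picture is of the moment at which its call begins: read the wrist's pose just before it. There is no depth.
- robot.close_job(): hands the job in; it is judged then, once.
The state is a dict: "time": time; "joint_positions": joint angles; "qvel": joint speeds; "joint_torque": joint torques, N m; "tool_pos": TCP position; "ee_rot": TCP orientation; "wrist_force": force on the tool from outside, world axes, zero at the start; "wrist_torque": the same for the moment, N m; "width": finger opening in m; "finger_force": force on a finger pad.
Only numpy, scipy, OpenCV 4.12 (cv2) and the standard library are available. Lean on these libraries where they do the work, as an engineer would, in place of code of your own. Each camera call takes 0.05 s, during which the arm holds its last target. There are 200 camera calls.

## Working session

There is one attempt and no reset: what is moved stays moved. The work goes in short steps, Python scripts to look and compute and a tool call to move; the robot and the scene stay as the last step left them, time stands still between calls to the robot, and variables do not carry over. Pictures are saved under pics/ and viewed, at most 10 in all, crops included, and the job is handed in when it is done.

Besides the shell and the picture viewer there is one more tool, called by a JSON object that holds its "op" and its "data". servo_tool: Moves the arm, as the interface text tells. Its arguments: {"type":"object","properties":{"moves":{"type":"array"}},"required":["moves"]}

```bash
mkdir -p pics; ls
python3 - <<'E'
from bench import robot
import cv2
o=robot.get_obs();print(o)
for n in("scene","top","wrist"):
    s=robot.snapshot(n);cv2.imwrite(f"pics/{n}0.png",s.pop("image"));print(n,s)
E
```

```text
pics
{'time': 0.0, 'joint_positions': array([-1.27910994e+00,  8.79626782e-02,  1.37225830e+00,  5.32296167e-06,
        1.68358810e+00, -1.03081769e-01]), 'qvel': array([-5.50093142e-05, -1.35703485e-03, -4.64734813e-04,  1.39335940e-03,
        9.28350697e-04,  8.38603787e-04]), 'joint_torque': array([ 1.99817063e-03, -3.40173769e+01, -3.02427542e+01,  7.19136279e-02,
        3.30451224e-02, -1.67258163e-04]), 'tool_pos': array([ 0.21137458, -0.50716503,  0.20429793]), 'ee_rot': array([-3.13938854e+00, -2.33331021e-04,  3.94768491e-01]), 'wrist_force': array([-0.18500806,  0.90090147, -0.98320695]), 'wrist_torque': array([-0.00835449, -0.00098698,  0.06039409]), 'finger_force': 0.0, 'width': 0.09404163633051262}
scene {'fx': 375.63829838218976, 'fy': 375.63829838218976, 'cx': 321.8144887185674, 'cy': 206.70328890856484, 'eye': array([-0.43761048,  0.78290984,  0.88933698]), 'orientation': array([-2.14904846,  0.01599865, -2.24103445])}
top {'fx': 389.9886896995474, 'fy': 389.9886896995474, 'cx': 317.2939758591423, 'cy': 199.12684488597642, 'eye': array([0.25895626, 0.05382692, 1.47846291]), 'orientation': array([-2.95653113,  0.00418581, -1.56440976])}
wrist {'fx': 331.6807413699716, 'fy': 331.6807413699716, 'cx': 320.46033894046906, 'cy': 195.0695355925017, 'T_tool_cam': array([[-1.33618654e-04, -9.59828227e-01, -2.80588235e-01,
         8.20721843e-02],
       [ 9.99999982e-01, -1.66852565e-04,  9.45554598e-05,
        -2.90985873e-05],
       [-1.37573866e-04, -2.80588217e-01,  9.59828231e-01,
        -1.79720221e-01],
       [ 0.00000000e+00,  0.00000000e+00,  0.00000000e+00,
         1.00000000e+00]])}
```

View pics/scene0.png

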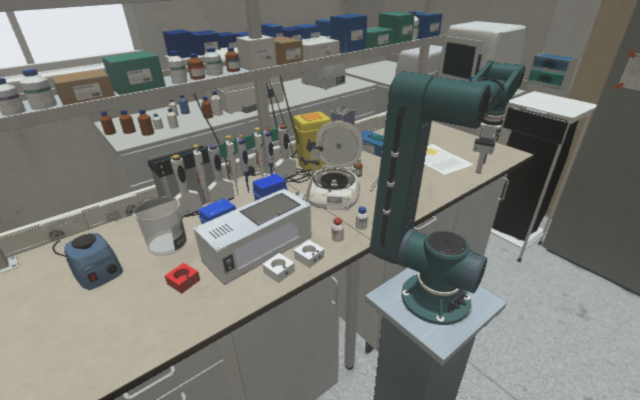

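View pics/top0.png

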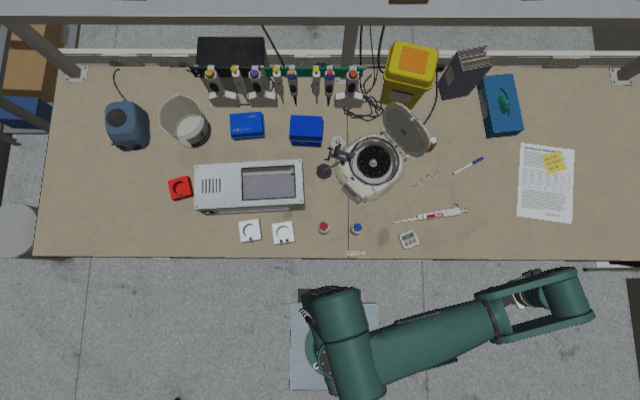

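The pictures show, in the top view, the white blocks at (249,231) and (283,232), the red look-alike at (180,188), the bottles at (324,228, red cap) and (357,229, blue cap), the brown bottle at (432,145), the pipette at about (395–467, 215), and the box at (195–303, 165–212). I'll enlarge both views to confirm these.

Run:
```python
import cv2,numpy as np
a=cv2.imread("pics/top0.png")[155:255,185:475];b=cv2.imread("pics/scene0.png")[180:290,160:450]
f=2.75
r=lambda i:cv2.resize(i,None,fx=f,fy=f,interpolation=cv2.INTER_CUBIC)
c=np.vstack([r(a),r(b)]);print(c.shape);cv2.imwrite("pics/c1.png",c)
```

```text
(577, 798, 3)
```

View pics/c1.png

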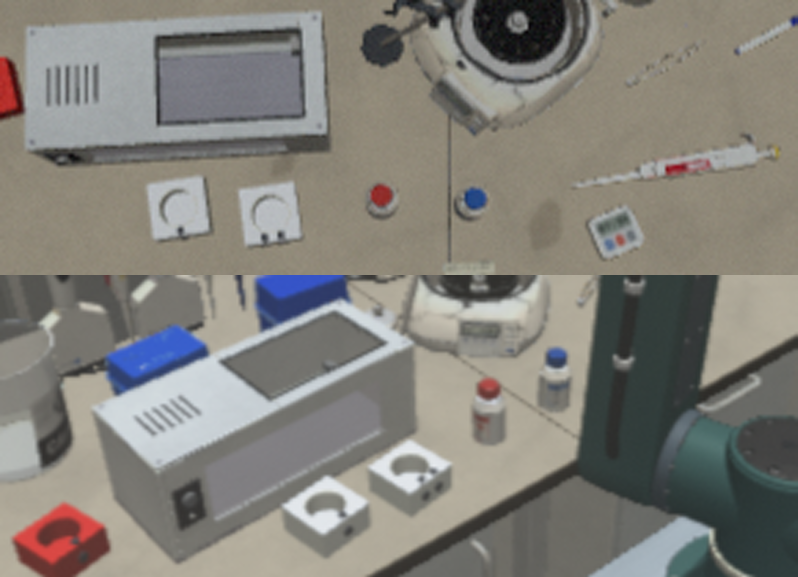

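```bash
cat > h.py <<'E'
import numpy as np, cv2
from scipy.spatial.transform import Rotation as Ro
from bench import robot
rpy=lambda a:Ro.from_euler('xyz',a).as_matrix()
def cam(n, save=None):
    o=robot.get_obs(); s=robot.snapshot(n)
    if save: cv2.imwrite(save,s["image"])
    if n=="wrist":
        T=s["T_tool_cam"]; R=rpy(o["ee_rot"]); e=o["tool_pos"]+R@T[:3,3]; R=R@T[:3,:3]
    else: e=s["eye"]; R=rpy(s["orientation"])
    c=dict(R=R,e=e,k=(s["fx"],s["fy"],s["cx"],s["cy"]),img=s["image"]); return c
def ray(c,p):
    fx,fy,cx,cy=c["k"]; d=c["R"]@np.array([(p[0]-cx)/fx,(p[1]-cy)/fy,1]); return d/np.linalg.norm(d)
def atz(c,p,z):
    d=ray(c,p); return c["e"]+d*(z-c["e"][2])/d[2]
def tri(cs,ps):
    A=0;b=0
    for c,p in zip(cs,ps):
        d=ray(c,p);M=np.eye(3)-np.outer(d,d);A=A+M;b=b+M@c["e"]
    x=np.linalg.solve(A,b); return x,[np.linalg.norm((np.eye(3)-np.outer(ray(c,p),ray(c,p)))@(x-c["e"])) for c,p in zip(cs,ps)]
def proj(c,X):
    v=c["R"].T@(np.asarray(X)-c["e"]); fx,fy,cx,cy=c["k"]; return np.array([cx+fx*v[0]/v[2],cy+fy*v[1]/v[2]])
def totool(v,o=None):
    "world vector -> servo units"
    o=o or robot.get_obs(); return rpy(o["ee_rot"]).T@np.asarray(v)/.025
E
python3 - <<'E'
from h import *
np.set_printoptions(precision=4,suppress=True)
t=cam("top");s=cam("scene")
T=lambda u,v:(184.8+u/2.75,154.8+v/2.75); S=lambda u,v:(159.8+u/2.75,179.8+(v-275)/2.75)
for n,a,b in [("P1",(179.5,209.5),(326,508)),("P2",(270,214),(410,469)),("red",(381,194),(488,385)),("blue",(474,198),(556,355)),
 ("m0",(155,36),(220,361)),("m1",(299,30),(338,307)),("m2",(304,116),(392,336)),("m3",(160,126),(270,400)),("l3",(25,152),(178,470)),("l0",(27,27),(96,407))]:
    print(n,*tri([t,s],[T(*a),S(*b)]))
for p in [(27,27),(325,12),(328,137),(25,152),(155,36),(299,30),(304,116),(160,126)]: print("lid",atz(t,T(*p),.15))
for p,z in [((573,187),.012),((779,153),.012)]: print("pip",atz(t,T(*p),z))
E
```

```text
P1 [0.4094 0.3128 0.0341] [np.float64(0.002887072681418043), np.float64(0.0028870726814180605)]
P2 [0.4034 0.1895 0.0348] [np.float64(0.0019794508366430315), np.float64(0.0019794508366428403)]
red [0.425  0.0403 0.0881] [np.float64(0.0017945299550590308), np.float64(0.001794529955059059)]
blue [ 0.4205 -0.0809  0.0876] [np.float64(0.0016835734281265638), np.float64(0.001683573428126552)]
m0 [0.6185 0.3307 0.1516] [np.float64(0.0014888004603248438), np.float64(0.0014888004603248268)]
m1 [0.6247 0.1452 0.1592] [np.float64(0.0004282000749008815), np.float64(0.00042820007490081157)]
m2 [0.5118 0.1358 0.1631] [np.float64(0.0006780438984136089), np.float64(0.0006780438984136589)]
m3 [0.5033 0.3217 0.1492] [np.float64(0.0036366984502883763), np.float64(0.003636698450288152)]
l3 [0.4612 0.4783 0.152 ] [np.float64(0.008855413538187291), np.float64(0.008855413538187211)]
l0 [0.6294 0.4952 0.1493] [np.float64(0.0003017907810741804), np.float64(0.00030179078107412093)]
lid [0.6291 0.4947 0.15  ]
lid [0.651  0.1125 0.15  ]
lid [0.488  0.1066 0.15  ]
lid [0.4668 0.4867 0.15  ]
lid [0.618  0.3298 0.15  ]
lid [0.6269 0.1455 0.15  ]
lid [0.5148 0.1372 0.15  ]
lid [0.5009 0.3185 0.15  ]
pip [ 0.444  -0.2256  0.012 ]
pip [ 0.4929 -0.5113  0.012 ]
```

In the crop, the left block (180,208) has one stud, so it is pocket_1, and the right block (270,213) has two, so it is pocket_2. The red block is the look-alike. The white bottles are at (381,194) and (474,198); both triangulate to about 88 mm cap height, which fits. I'll start with the blue-capped bottle and look at it with the wrist camera on the way.

{"op": "servo_tool", "data": {"moves": [[7,-6,0,1.9,0],[14.2,-12.4,0,3.8,0],[14.2,-12.4,0,3.8,0],[14.2,-12.4,0,3.8,0],[14.2,-12.4,0,3.8,0],[14.2,-12.4,0,3.8,0],[14.2,-12.4,0,3.8,0],[14.2,-12.4,0,3.8,0],[14.2,-12.4,0,3.8,0],[14.2,-12.4,0,3.8,0]]}}

```text
time: 1.08
tool_pos: [0.3951, -0.1343, 0.2057]
ee_rot: [3.141, -0.001, -0.004]
wrist_force: [0.4, -0.5, -0.3]
width: 0.0941
finger_force: 0.0
```

{"op": "servo_tool", "data": {"moves": [[0.4,-3.6,0,0,0],[0.4,-3.6,0,0,0],[0.4,-3.6,0,0,0],[0.4,-3.6,0,0,0]]}}

```text
time: 1.42
tool_pos: [0.4052, -0.044, 0.2056]
ee_rot: [-3.142, -0.0, 0.003]
wrist_force: [-0.2, -1.4, -0.9]
width: 0.0941
finger_force: 0.0
```

Run:
```python
from h import *
import pickle
c=cam("wrist","pics/w1.png"); pickle.dump(c,open("w1.pkl","wb"))
print(robot.get_obs()["tool_pos"])
```

```text
[ 0.40508434 -0.0457174   0.2054938 ]
```

View pics/w1.png

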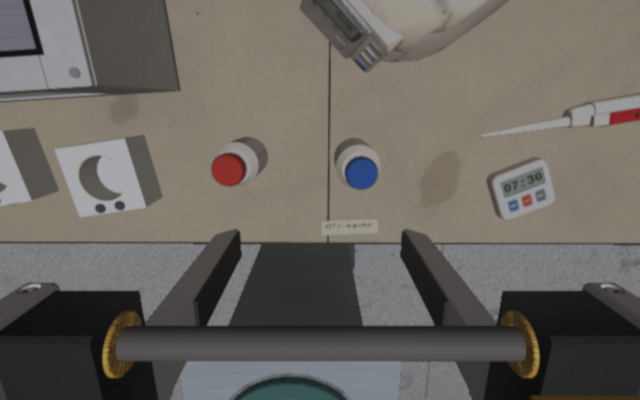

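The wrist picture shows the blue cap at (361,172), the red cap at (229,169), and the two-stud block with its top-face corners at (55,148), (128,139), (146,206) and (80,217). The pipette's tip is at (483,135).

Run:
```python
from h import *
import pickle
np.set_printoptions(precision=4,suppress=True)
c=pickle.load(open("w1.pkl","rb"))
h=cv2.cvtColor(c["img"],cv2.COLOR_BGR2HSV)
t=cam("top"); ht=cv2.cvtColor(t["img"],cv2.COLOR_BGR2HSV)
def cen(h,rng,box):
    x0,y0,x1,y1=box; m=np.zeros(h.shape[:2],np.uint8)
    for lo,hi in rng: m[y0:y1,x0:x1]|=cv2.inRange(h[y0:y1,x0:x1],lo,hi)
    n,l,s,ce=cv2.connectedComponentsWithStats(m); i=1+np.argmax(s[1:,4]); return ce[i],s[i]
B=[((100,120,60),(130,255,255))]; R=[((0,130,60),(8,255,255)),((172,130,60),(180,255,255))]
for n,rg,b1,b2 in [("blue",B,(335,140,390,200),(345,215,370,240)),("red",R,(205,140,260,200),(312,215,336,240))]:
    p,s=cen(h,rg,b1); q,s2=cen(ht,rg,b2)
    print(n,p,s,q,s2,atz(c,p,.09),tri([c,t],[p,q]))
print("P2",atz(c,(102,177),.04), [atz(c,p,.04)[:2] for p in [(55,148),(128,139),(146,206),(80,217)]])
```

```text
Traceback (most recent call last):
ValueError: attempt to get argmax of an empty sequence
```

Run:
```python
from h import *
import pickle
np.set_printoptions(precision=4,suppress=True)
c=pickle.load(open("w1.pkl","rb"))
h=cv2.cvtColor(c["img"],cv2.COLOR_BGR2HSV)
t=cam("top"); ht=cv2.cvtColor(cv2.imread("pics/top0.png"),cv2.COLOR_BGR2HSV)
def cen(h,rng,box):
    x0,y0,x1,y1=box; m=np.zeros(h.shape[:2],np.uint8)
    for lo,hi in rng: m[y0:y1,x0:x1]|=cv2.inRange(h[y0:y1,x0:x1],lo,hi)
    n,l,s,ce=cv2.connectedComponentsWithStats(m); i=1+np.argmax(s[1:,4]); return ce[i],s[i]
B=[((100,120,60),(130,255,255))]; R=[((0,130,60),(8,255,255)),((172,130,60),(180,255,255))]
for n,rg,b1,b2 in [("blue",B,(335,140,390,200),(345,215,370,240)),("red",R,(205,140,260,200),(312,215,336,240))]:
    p,s=cen(h,rg,b1); q,s2=cen(ht,rg,b2)
    print(n,p,s,q,s2,atz(c,p,.09),tri([c,t],[p,q]))
print("P2",atz(c,(102,177),.04), [atz(c,p,.04)[:2] for p in [(55,148),(128,139),(146,206),(80,217)]])
```

```text
blue [361.138  173.0352] [346 158  31  31 739] [357.2381 226.7857] [354 224   8   7  42] [ 0.4219 -0.0809  0.09  ] (array([ 0.4201, -0.0825,  0.0813]), [np.float64(0.00046021075828521496), np.float64(0.00046021075828523664)])
red [228.0554 169.3096] [212 154  33  32 830] [323.     225.6667] [320 222   7   8  42] [0.4251 0.0399 0.09  ] (array([0.4235, 0.0408, 0.0848]), [np.float64(0.0007679353187018066), np.float64(0.0007679353187017687)])
P2 [0.4059 0.1892 0.04  ] [array([0.4368, 0.2325]), array([0.4463, 0.155 ]), array([0.3735, 0.147 ]), array([0.3605, 0.2218])]
```

{"op": "servo_tool", "data": {"moves": [[0.8,-1.7,0,0,0],[0.8,-3.43,0,0,0],[0.8,-3.43,0,0,0],[0.8,-3.43,1.2,0,0],[0.8,-3.43,2.6,0,0],[0.8,-3.43,4,0,0],[0.8,-3.43,5.4,0,0],[0.8,-3.43,6.5,0,0],[0.8,-3.43,6.6,0,0],[0.8,-3.43,6.6,0,0]]}}

```text
time: 2.4
tool_pos: [0.4239, 0.0378, 0.039]
ee_rot: [3.141, 0.005, -0.006]
wrist_force: [-0.1, -0.1, 0.3]
width: 0.0944
finger_force: 0.0
```

{"op": "servo_tool", "data": {"moves": [[0,0,0,0,1],[0,0,0,0,1],[0,0,0,0,1],[0,0,0,0,1],[0,0,0,0,1],[0,0,0,0,1]]}}

```text
time: 2.9
tool_pos: [0.4258, 0.0395, 0.0412]
ee_rot: [3.141, -0.001, -0.003]
wrist_force: [-0.4, 0.5, 0.1]
width: 0.0576
finger_force: 0.0
```

{"op": "servo_tool", "data": {"moves": [[0,0,0,0,1],[0,0,0,0,1],[0,0,0,0,1],[0,0,0,0,1],[0,0,0,0,1]]}}

```text
time: 3.32
tool_pos: [0.4254, 0.0395, 0.0406]
ee_rot: [-3.142, -0.0, -0.003]
wrist_force: [-0.6, 0.9, 2.3]
width: 0.0437
finger_force: 30.0
```

{"op": "servo_tool", "data": {"moves": [[0,0,-1,0,1],[0,0,-2.4,0,1],[0,0,-3.8,0,1],[0,0,-5,0,1],[0,-1.4,-6,0,1],[0,-2.8,-6,0,1],[0,-4,-6,0,1],[0,-4,-6,0,1],[0,-4,-6,0,1],[0,-4,-6,0,1]]}}

```text
time: 4.15
tool_pos: [0.4252, 0.139, 0.1896]
ee_rot: [3.14, 0.002, -0.003]
wrist_force: [-0.0, -0.0, -0.7]
width: 0.0435
finger_force: 30.0
```

Run:
```python
from h import *
import pickle
c=cam("wrist","pics/w2.png"); pickle.dump(c,open("w2.pkl","wb"))
o=robot.get_obs();print(o["tool_pos"],o["ee_rot"],o["width"],o["finger_force"],o["wrist_force"])
```

```text
[0.42536339 0.13863141 0.18972125] [ 3.14057767e+00  1.34923168e-03 -3.83382359e-03] 0.04386541053460364 29.98875729041174 [-0.44072691 -0.16533432 -1.89781601]
```

View pics/w2.png

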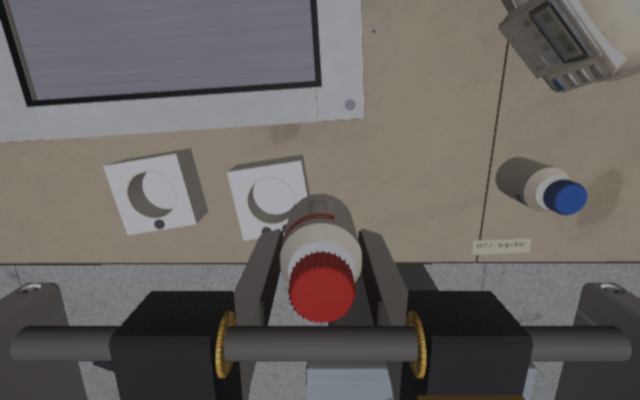

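The red-capped bottle is held upright. The one-stud block is at (151,195), with top-face corners at about (105,166), (178,153), (195,224) and (125,235).

Run:
```python
from h import *
import pickle
c=pickle.load(open("w2.pkl","rb"))
i=cv2.resize(c["img"][140:245,95:315],None,fx=3.6,fy=3.6,interpolation=cv2.INTER_CUBIC);cv2.imwrite("pics/c2.png",i)
```

```text
(no output)
```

View pics/c2.png

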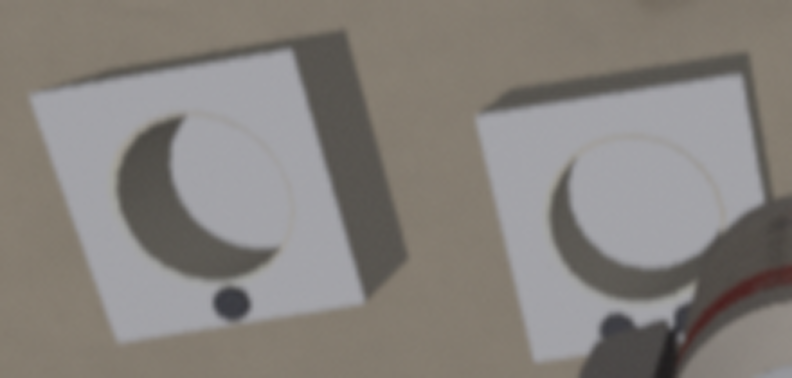

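The enlarged crop confirms one stud on the left block, with its hole rim centred at (205,196), and two studs on the right block, rim centred at (637,216).

Run:
```python
from h import *
import pickle
np.set_printoptions(precision=4,suppress=True)
c=pickle.load(open("w2.pkl","rb"))
C=lambda u,v:(95+(u+.5)/3.6-.5,140+(v+.5)/3.6-.5)
k=[atz(c,C(*p),.04) for p in [(31,94),(292,48),(365,303),(120,342)]]
print([np.linalg.norm(k[i]-k[i-1]) for i in range(4)],np.mean(k,0))
print("P1 rim",atz(c,C(205,195.5),.04)," P2 rim",atz(c,C(637,216.5),.04))
w=pickle.load(open("w1.pkl","rb"))
print("P2 tri",tri([c,w],[C(637,216.5),(101.5,177)]))
# P1 height from P1 across top0 image
s=cam("scene"); print("P1 tri",tri([c,s],[C(205,195.5),(159.8+326/2.75,179.8+(508-275)/2.75)]))
h=cv2.cvtColor(c["img"],cv2.COLOR_BGR2HSV); 
m=cv2.inRange(h[245:330,280:365],(0,130,40),(8,255,255))|cv2.inRange(h[245:330,280:365],(172,130,40),(180,255,255))
M=cv2.moments(m,True);p=(280+M['m10']/M['m00'],245+M['m01']/M['m00']);o=robot.get_obs()
print("cap",p,atz(c,p,o["tool_pos"][2]+.05),o["tool_pos"])
```

```text
[np.float64(0.07602120615400294), np.float64(0.07568056789518138), np.float64(0.07649687806334955), np.float64(0.075185011301291)] [0.411  0.3142 0.04  ]
P1 rim [0.4126 0.3133 0.04  ]  P2 rim [0.4059 0.1897 0.04  ]
P2 tri (array([0.4059, 0.1897, 0.0402]), [np.float64(1.1995331977869107e-05), np.float64(1.1995331977665241e-05)])
P1 tri (array([0.411 , 0.3155, 0.0352]), [np.float64(0.0003854988099016588), np.float64(0.0003854988099016884)])
cap (321.7567938512215, 287.86412297556956) [0.4267 0.1386 0.2398] [0.4255 0.1384 0.1898]
```

{"op": "servo_tool", "data": {"moves": [[-0.1,-1.5,0,0,1],[-0.2,-3,0,0,1],[-0.4,-4.5,0,0,1],[-0.56,-6,0,0,1],[-0.56,-7,0,0,1],[-0.56,-7,0,0,1],[-0.56,-7,1.4,0,1],[-0.56,-7,2.6,0,1],[-0.56,-7,3.4,0,1],[-0.56,-7,3.4,0,1]]}}

```text
time: 5.08
tool_pos: [0.4094, 0.3108, 0.0996]
ee_rot: [3.135, 0.01, -0.005]
wrist_force: [-1.3, -0.8, -1.7]
width: 0.044
finger_force: 30.0
```

Run:
```python
from h import *
import pickle
c=cam("wrist","pics/w3.png"); o=robot.get_obs();print(o["tool_pos"],o["ee_rot"],o["width"])
i=cv2.resize(c["img"][110:320,220:440],None,fx=2.7,fy=2.7,interpolation=cv2.INTER_CUBIC);cv2.imwrite("pics/c3.png",i)
```

```text
[0.41088195 0.31186546 0.10254893] [ 3.1374796   0.00564547 -0.00520428] 0.043855602805390685
```

View pics/c3.png

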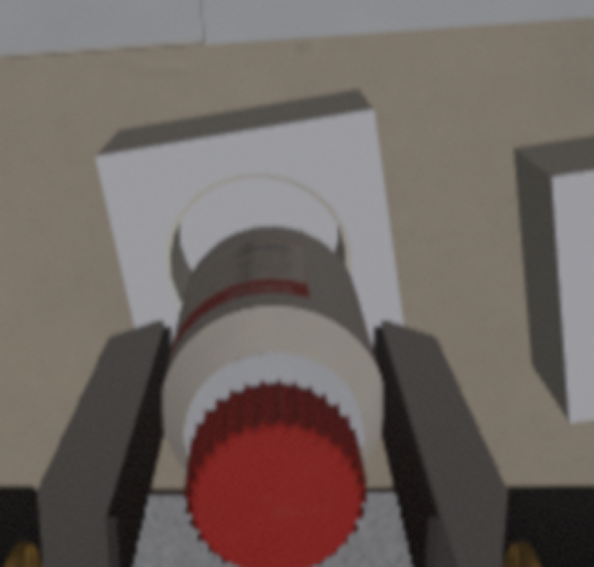

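Run:
```python
from h import *
np.set_printoptions(precision=4,suppress=True)
o=robot.get_obs();c=cam("wrist");print(o["tool_pos"],o["ee_rot"])
cv2.imwrite("pics/w3b.png",c["img"])
C=lambda u,v:(220+(u+.5)/2.7-.5,110+(v+.5)/2.7-.5)
print("rim l r t",[atz(c,C(*p),.04) for p in [(168,255),(347,245),(258,174)]])
b=o["tool_pos"][2]-.0405
print("far edge of bottle bottom",atz(c,C(268,228),b),b)
P=robot.get_obs()
print(totool(np.array([.412,.3138,P["tool_pos"][2]])-P["tool_pos"]))
```

```text
[0.4109 0.3119 0.1025] [ 3.1375  0.0056 -0.0052]
rim l r t [array([0.4147, 0.3412, 0.04  ]), array([0.4174, 0.2904, 0.04  ]), array([0.4381, 0.3154, 0.04  ])]
far edge of bottle bottom [0.429  0.3127 0.062 ] 0.06204892774116002
[-0.0144 -0.033  -0.    ]
```

{"op": "servo_tool", "data": {"moves": [[0,0,0,0,1],[0,0,0,0,1],[0,0,0,0,1]]}}

```text
time: 5.43
tool_pos: [0.4135, 0.3148, 0.1076]
ee_rot: [-3.14, -0.003, -0.004]
wrist_force: [0.4, -0.4, -1.1]
width: 0.0435
finger_force: 30.0
```

Run:
```python
from h import *
np.set_printoptions(precision=4,suppress=True)
o=robot.get_obs();c=cam("wrist");print(o["tool_pos"],o["ee_rot"])
cv2.imwrite("pics/w4.png",c["img"])
# white top face edges of block: segment bright neutral pixels
g=cv2.cvtColor(c["img"],cv2.COLOR_BGR2HSV)
def rowedge(y,x0,x1):
    v=c["img"][y,x0:x1].astype(int); return v
# vertical edges left/right of the block top face: find max gradient along rows; corners used with world size 76
gray=cv2.GaussianBlur(cv2.cvtColor(c["img"],cv2.COLOR_BGR2GRAY),(3,3),0).astype(float)
pl=[];pr=[];pt=[]
for y in range(172,222,4):
    d=np.diff(gray[y]); x=245+np.argmax(d[245:285]); pl.append((x+.5,y))
    x=345+np.argmin(d[345:385]); pr.append((x+.5,y))
for x in range(268,350,8):
    d=np.diff(gray[:,x]); y=140+np.argmax(d[140:178]); pt.append((x,y+.5))
for n,p in(("L",pl),("R",pr),("T",pt)):
    print(n,np.round(p[::3],1).tolist()); W=np.array([atz(c,q,.04)[:2] for q in p]); m=np.median(W,0); print(np.c_[W][::3].round(4).tolist(),m)
```

```text
[0.4135 0.3148 0.1076] [-3.1397 -0.0034 -0.0036]
L [[263.5, 172.0], [266.5, 184.0], [268.5, 196.0], [271.5, 208.0], [274.5, 220.0]]
[[0.4419, 0.3583], [0.4325, 0.3565], [0.4229, 0.3554], [0.413, 0.3535], [0.403, 0.3516]] [0.4229 0.3554]
R [[365.5, 172.0], [366.5, 184.0], [368.5, 196.0], [369.5, 208.0], [371.5, 220.0]]
[[0.4417, 0.2806], [0.4322, 0.2795], [0.4226, 0.2776], [0.4128, 0.2765], [0.4028, 0.2745]] [0.4226 0.2787]
T [[268.0, 170.5], [292.0, 166.5], [316.0, 162.5], [340.0, 158.5]]
[[0.4431, 0.3548], [0.4461, 0.3365], [0.4491, 0.3183], [0.4521, 0.3002]] [0.4484 0.3243]
```

{"op": "servo_tool", "data": {"moves": [[0,0,0.2,0,1],[0,0,0.5,0,1],[0,0,0.7,0,1],[0,0,0.7,0,1],[0,0,0.7,0,1]]}}

```text
time: 5.9
tool_pos: [0.4116, 0.3141, 0.0869]
ee_rot: [3.14, 0.002, -0.003]
wrist_force: [0.2, 0.7, -2.0]
width: 0.0437
finger_force: 30.0
```

Run:
```python
from h import *
o=robot.get_obs();print(o["tool_pos"],o["ee_rot"],o["qvel"])
```

```text
[0.41161106 0.31412394 0.08687756] [ 3.14039947e+00  1.75377062e-03 -3.01155155e-03] [ 0.00021768 -0.00609152 -0.01572821 -0.00015009  0.00020308 -0.00069986]
```

Within 1 mm of the hole axis, so I'll lower it.

{"op": "servo_tool", "data": {"moves": [[0,0,0.3,0,1],[0,0,0.6,0,1],[0,0,0.9,0,1],[0,0,1.1,0,1],[0,0,1.25,0,1],[0,0,1.4,0,1],[0,0,1.45,0,1],[0,0,1.5,0,1],[0,0,1.5,0,1]]}}

```text
time: 6.65
tool_pos: [0.4123, 0.3145, 0.0504]
ee_rot: [3.142, -0.0, -0.003]
wrist_force: [-0.3, -0.1, -1.2]
width: 0.0439
finger_force: 30.0
```

{"op": "servo_tool", "data": {"moves": [[0,0,0.08,0,1],[0,0,0.08,0,0],[0,0,0.08,0,0],[0,0,0.08,0,0],[0,0,0.08,0,0],[0,0,-0.5,0,0],[0,0,-1.5,0,0],[0,0,-2.8,0,0],[0,0,-4.2,0,0],[0,0,-5.4,0,0]]}}

```text
time: 7.48
tool_pos: [0.4124, 0.3146, 0.1878]
ee_rot: [-3.141, -0.001, -0.003]
wrist_force: [1.1, 0.2, 0.1]
width: 0.0939
finger_force: 0.0
```

Run:
```python
from h import *
np.set_printoptions(precision=4,suppress=True)
o=robot.get_obs();c=cam("wrist","pics/w5.png");print(o["tool_pos"],o["ee_rot"],o["width"])
h=cv2.cvtColor(c["img"],cv2.COLOR_BGR2HSV)
m=cv2.inRange(h,(0,130,60),(8,255,255))|cv2.inRange(h,(172,130,60),(180,255,255)); m[:,:200]=0
n,l,s,ce=cv2.connectedComponentsWithStats(m);i=1+np.argmax(s[1:,4]);print(ce[i],s[i],atz(c,ce[i],.099))
print(totool(np.array([.4215,-.081,o["tool_pos"][2]])-o["tool_pos"],o))
```

```text
[0.4124 0.3146 0.1878] [-3.1408 -0.0014 -0.0031] 0.09390085600738546
[318.3693 199.0138] [302 183  34  33 872] [0.4126 0.3164 0.099 ]
[ 0.4146 15.8208 -0.0112]
```

The red-capped bottle stands in pocket_1. Now I'll fetch the blue-capped one.

{"op": "servo_tool", "data": {"moves": [[0,1,0,0,0],[0,2.5,0,0,0],[0.1,4.1,0,0,0],[0.2,5.7,0,0,0],[0.2,7.3,0,0,0],[0.2,8.9,0,0,0],[0.3,10.5,0,0,0],[0.4,12.1,0,0,0],[0.4,13.7,0,0,0],[0.4,15.2,0,0,0]]}}

```text
time: 8.37
tool_pos: [0.4207, -0.0677, 0.1858]
ee_rot: [3.141, -0.001, -0.003]
wrist_force: [0.8, -0.2, -0.5]
width: 0.0941
finger_force: 0.0
```

{"op": "servo_tool", "data": {"moves": [[0,0.6,0,0,0],[0,0.6,0,0,0],[0,0.6,0,0,0],[0,0.6,0,0,0]]}}

```text
time: 8.7
tool_pos: [0.421, -0.0799, 0.1855]
ee_rot: [-3.141, -0.0, -0.003]
wrist_force: [0.2, -0.1, 0.6]
width: 0.0937
finger_force: 0.0
```

Run:
```python
from h import *
np.set_printoptions(precision=4,suppress=True)
o=robot.get_obs();c=cam("wrist","pics/w6.png");print(o["tool_pos"],o["ee_rot"],o["qvel"].max())
h=cv2.cvtColor(c["img"],cv2.COLOR_BGR2HSV)
m=cv2.inRange(h,(100,120,60),(130,255,255)); m[:120]=0;m[280:]=0;m[:,:200]=0;m[:,450:]=0
n,l,s,ce=cv2.connectedComponentsWithStats(m);i=1+np.argmax(s[1:,4]);print(ce[i],s[i],atz(c,ce[i],.09))
```

```text
[ 0.421  -0.0799  0.1855] [-3.141  -0.0002 -0.0026] 0.021944437312827945
[322.1338 195.4039] [306 180  33  32 822] [ 0.4223 -0.0812  0.09  ]
```

{"op": "servo_tool", "data": {"moves": [[0.02,0.04,1.2,0,0],[0.02,0.04,2.6,0,0],[0.02,0.04,4,0,0],[0.02,0.04,5.2,0,0],[0.02,0.04,5.8,0,0],[0.02,0.04,5.8,0,0.3],[0.02,0.04,5.8,0,1],[0.02,0.04,5.8,0,1],[0.02,0.04,5.8,0,1],[0.02,0.04,5.8,0,1]]}}

```text
time: 9.58
tool_pos: [0.4229, -0.0818, 0.0424]
ee_rot: [3.14, -0.004, -0.003]
wrist_force: [0.5, 0.1, 0.3]
width: 0.0643
finger_force: 0.0
```

{"op": "servo_tool", "data": {"moves": [[0,0,0,0,1],[0,0,0,0,1],[0,0,0,0,1],[0,0,0,0,1],[0,0,0,0,1],[0,0,0,0,1]]}}

```text
time: 10.08
tool_pos: [0.4218, -0.0817, 0.0409]
ee_rot: [3.141, -0.001, -0.003]
wrist_force: [-0.3, 0.1, 3.0]
width: 0.0443
finger_force: 30.0
```

{"op": "servo_tool", "data": {"moves": [[0,0,-1,0,1],[0,0,-2.2,0,1],[-0.1,-1,-3.2,0,1],[-0.2,-2.4,-3.6,0,1],[-0.3,-3.9,-3.6,0,1],[-0.4,-5.4,-3.6,0,1],[-0.5,-6.9,-3.6,0,1],[-0.6,-8.4,-3.6,0,1],[-0.68,-9.8,-3.6,0,1],[-0.68,-10.87,-3.6,0,1]]}}

```text
time: 10.92
tool_pos: [0.4041, 0.1926, 0.1299]
ee_rot: [-3.141, 0.001, -0.001]
wrist_force: [0.2, -0.6, -0.6]
width: 0.0438
finger_force: 30.0
```

{"op": "servo_tool", "data": {"moves": [[0,0,0,0,1],[0,0,0.8,0,1],[0,0,1.2,0,1],[0,0,1.2,0,1],[0,0,1.2,0,1],[0,0,1.2,0,1]]}}

```text
time: 11.42
tool_pos: [0.4056, 0.1896, 0.1007]
ee_rot: [3.141, -0.0, -0.004]
wrist_force: [0.3, 0.1, -1.0]
width: 0.0438
finger_force: 30.0
```

Run:
```python
from h import *
np.set_printoptions(precision=4,suppress=True)
o=robot.get_obs();c=cam("wrist","pics/w7.png");print(o["tool_pos"],o["ee_rot"],o["qvel"],o["width"])
gray=cv2.GaussianBlur(cv2.cvtColor(c["img"],cv2.COLOR_BGR2GRAY),(3,3),0).astype(float)
pl=[];pr=[];pt=[]
for y in range(172,222,4):
    d=np.diff(gray[y]); pl.append((245+np.argmax(d[245:285])+.5,y)); pr.append((345+np.argmin(d[345:385])+.5,y))
for x in range(268,350,8):
    d=np.diff(gray[:,x]); pt.append((x,140+np.argmax(d[140:178])+.5))
for n,p in(("L",pl),("R",pr),("T",pt)):
    W=np.array([atz(c,q,.04)[:2] for q in p]); print(n,W[::3].round(4).tolist())
```

```text
[0.4056 0.1896 0.1007] [ 3.1414 -0.0001 -0.0043] [-0.0008 -0.0065 -0.0163  0.0016 -0.0025  0.0013] 0.0438089574931233
L [[0.4354, 0.2339], [0.4262, 0.2329], [0.4169, 0.2311], [0.4073, 0.2301], [0.3975, 0.2283]]
R [[0.435, 0.1569], [0.4259, 0.1551], [0.4165, 0.154], [0.4069, 0.1522], [0.3972, 0.151]]
T [[0.4372, 0.2283], [0.4394, 0.2105], [0.4423, 0.1928], [0.4452, 0.1752]]
```

{"op": "servo_tool", "data": {"moves": [[-0.02,-0.03,0.4,0,1],[-0.02,-0.03,0.8,0,1],[-0.02,-0.03,1.1,0,1],[-0.02,-0.03,1.4,0,1],[-0.02,-0.03,1.6,0,1],[-0.02,-0.03,1.8,0,1],[-0.02,-0.03,1.95,0,1],[-0.02,-0.03,2.05,0,1],[-0.02,-0.03,2.08,0,1],[-0.02,-0.03,2.08,0,1]]}}

```text
time: 12.3
tool_pos: [0.4052, 0.1911, 0.049]
ee_rot: [-3.142, -0.001, -0.003]
wrist_force: [-0.7, -1.0, 2.2]
width: 0.0437
finger_force: 30.0
```

{"op": "servo_tool", "data": {"moves": [[0,0,0,0,0],[0,0,0,0,0],[0,0,0,0,0],[0,0,0,0,0],[0,0,0,0,0],[0,0,-0.8,0,0],[0,0,-2.2,0,0],[0,0,-3.8,0,0],[0,0,-5.2,0,0],[0,0,-6,0,0]]}}

```text
time: 13.13
tool_pos: [0.4064, 0.1915, 0.2033]
ee_rot: [-3.139, -0.007, -0.003]
wrist_force: [-0.5, -0.3, 0.6]
width: 0.094
finger_force: 0.0
```

Run:
```python
from h import *
np.set_printoptions(precision=4,suppress=True)
o=robot.get_obs();c=cam("wrist","pics/w8.png");s=cam("scene","pics/s8.png");print(o["tool_pos"],o["ee_rot"],o["width"])
def comp(im,rg,box):
    h=cv2.cvtColor(im,cv2.COLOR_BGR2HSV);x0,y0,x1,y1=box;m=np.zeros(h.shape[:2],np.uint8)
    for lo,hi in rg: m[y0:y1,x0:x1]|=cv2.inRange(h[y0:y1,x0:x1],lo,hi)
    n,l,st,ce=cv2.connectedComponentsWithStats(m)
    if n<2: return None
    i=1+np.argmax(st[1:,4]); return ce[i],st[i]
B=[((100,120,40),(130,255,255))]; R=[((0,130,40),(8,255,255)),((172,130,40),(180,255,255))]
for n,rg,bx,P in (("blue",B,(200,150,450,260),(.405,.19)),("red",R,(50,150,320,260),(.412,.3145))):
    q=proj(s,[*P,.095]).astype(int); a=comp(c["img"],rg,bx); b=comp(s["img"],rg,(q[0]-15,q[1]-15,q[0]+15,q[1]+15))
    print(n,a,q,b, a and b and tri([c,s],[a[0],b[0]]))
```

```text
[0.4064 0.1915 0.2033] [-3.1395 -0.0066 -0.0031] 0.09399507360071398
blue (array([320.9   , 195.9158]), array([306, 181,  31,  31, 760], dtype=int32)) [308 236] (array([308. , 236.5]), array([305, 235,   7,   4,  24], dtype=int32)) (array([0.4049, 0.1916, 0.097 ]), [np.float64(0.0002935479923520261), np.float64(0.0002935479923519259)])
red (array([182.5088, 187.8791]), array([165, 172,  36,  33, 910], dtype=int32)) [276 250] (array([275.8421, 249.9474]), array([273, 248,   7,   4,  19], dtype=int32)) (array([0.4133, 0.316 , 0.0973]), [np.float64(0.0012680058656093704), np.float64(0.0012680058656094092)])
```

Both caps triangulate to about 97 mm against the 99 mm expected, so both bottles are seated. Next is the pipette, approached in front of the centrifuge.

{"op": "servo_tool", "data": {"moves": [[-1.2,0.8,0,-1,0],[-1.8,2.2,0,-2,0],[-1.8,3.8,0,-3,0],[-1.8,5.4,0,-4,0],[-1.8,7,0,-5,0],[-1.8,8.6,0,-6,0],[-1.8,10.2,0,-7,0],[-1.8,11.8,0,-8,0],[-1.8,13.4,0,-9,0],[-1.8,15,0,-10,0]]}}

```text
time: 14.07
tool_pos: [0.3587, -0.1269, 0.1965]
ee_rot: [-3.139, 0.0, 0.978]
wrist_force: [0.3, 1.0, 0.1]
width: 0.0941
finger_force: 0.0
```

Run:
```python
from h import *
o=robot.get_obs();print(o["joint_positions"],totool(np.array([.37,-.33,.2])-o["tool_pos"],o),np.degrees(1.74-o["ee_rot"][2])/-6)
```

```text
[-4.89402557e-01 -2.97225949e-01  1.73742156e+00  1.44939617e-04
  1.70402204e+00  1.03494407e-01] [-6.48612989  4.91428184 -0.15106676] -7.277341358889582
```

{"op": "servo_tool", "data": {"moves": [[-1.5,1.2,0,-1,0],[-3,2.4,0,-2,0],[-4.3,3.4,0,-3,0],[-5,4,0,-4,0],[-5,4,0,-5,0],[-5,4,0,-6,0],[-5,4,0,-6.7,0],[-5,4,0,-6.7,0],[-5,4,0,-6.7,0]]}}

```text
time: 14.82
tool_pos: [0.3715, -0.2849, 0.1968]
ee_rot: [-3.14, -0.002, 1.672]
wrist_force: [0.5, 0.3, 0.5]
width: 0.0941
finger_force: 0.0
```

Run:
```python
from h import *
import pickle
o=robot.get_obs();c=cam("wrist","pics/w9.png");pickle.dump(c,open("w9.pkl","wb"));print(o["tool_pos"],o["ee_rot"],o["joint_positions"])
```

```text
[ 0.37152778 -0.28493195  0.19675498] [-3.13969621e+00 -2.18964969e-03  1.67241760e+00] [-7.75381096e-01 -9.22491001e-02  1.56699254e+00 -5.81304167e-05
  1.66974537e+00 -8.77010106e-01]
```

View pics/w9.png

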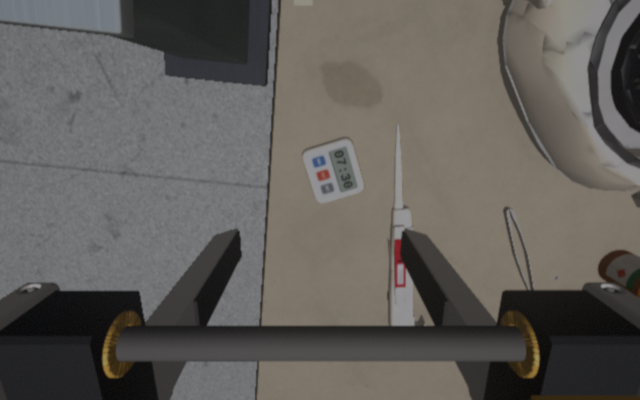

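The wrist picture shows the pipette's tip at (398,126), its shaft meeting the handle at (400,209), and the handle running down to about (403,325). I'll triangulate these against the earlier views.

Run:
```python
from h import *
import pickle
np.set_printoptions(precision=4,suppress=True)
c=pickle.load(open("w9.pkl","rb"));w=pickle.load(open("w1.pkl","rb"));t=cam("top")
print("tip",tri([c,w],[(398,126),(483,135)]),atz(c,(398,126),.012))
T=lambda u,v:(184.8+u/2.75,154.8+v/2.75)
print("tip top",atz(t,T(573,187),.012),"plunger top",atz(t,T(779,153),.012))
print("neck",atz(c,(399.5,205),.012),"neck w1/w9",tri([c,w],[(402,210),(571,117)]))
gray=cv2.cvtColor(c["img"],cv2.COLOR_BGR2GRAY)
h=cv2.cvtColor(c["img"],cv2.COLOR_BGR2HSV)
for y in (150,180,200,215,222,228): 
    x=np.where(h[y,380:425,1]<28)[0]+380; print(y,x.min() if len(x) else 0,x.max() if len(x) else 0,end=' ; ')
for y in (270,290,310): print(y,gray[y,382:425].tolist())
```

```text
tip (array([ 0.4485, -0.2232,  0.0151]), [np.float64(0.00023409731058561035), np.float64(0.0002340973105855677)]) [ 0.449  -0.2232  0.012 ]
tip top [ 0.444  -0.2256  0.012 ] plunger top [ 0.4929 -0.5113  0.012 ]
neck [ 0.4656 -0.3115  0.012 ] neck w1/w9 (array([ 0.4683, -0.316 ,  0.0158]), [np.float64(6.051012704606101e-05), np.float64(6.051012704612448e-05)])
150 395 400 ; 180 395 401 ; 200 395 402 ; 215 394 410 ; 222 393 411 ; 228 394 412 ; 270 [119, 119, 119, 118, 118, 117, 106, 79, 77, 97, 116, 119, 92, 74, 85, 116, 143, 145, 143, 143, 137, 112, 86, 99, 121, 88, 43, 29, 27, 27, 25, 26, 28, 24, 27, 28, 24, 25, 27, 27, 26, 27, 26]
290 [119, 119, 119, 120, 117, 101, 80, 75, 93, 116, 133, 135, 123, 129, 143, 146, 147, 146, 146, 146, 146, 145, 143, 145, 145, 145, 144, 145, 144, 144, 139, 124, 120, 118, 107, 72, 40, 24, 24, 25, 25, 26, 25]
310 [117, 118, 119, 118, 117, 109, 80, 78, 100, 120, 136, 143, 146, 147, 146, 146, 146, 146, 145, 145, 145, 144, 144, 144, 143, 144, 144, 144, 144, 143, 136, 112, 111, 114, 114, 114, 115, 115, 115, 115, 115, 114, 115]
```

Run:
```python
from h import *
import pickle
np.set_printoptions(precision=4,suppress=True)
c=pickle.load(open("w9.pkl","rb"))
for y,a,b in [(150,394.5,400.5),(200,394.5,402.5),(290,390.5,413.5),(310,389.5,412.8)]:
    print(y,atz(c,(a,y),.012),atz(c,(b,y),.012),atz(c,((a+b)/2,y),.012))
o=robot.get_obs()
g=np.array([.4765,-.406]);print(totool(np.r_[g,o["tool_pos"][2]]-o["tool_pos"],o),o["tool_pos"],o["ee_rot"])
```

```text
150 [ 0.4495 -0.2492  0.012 ] [ 0.4561 -0.2486  0.012 ] [ 0.4528 -0.2489  0.012 ]
200 [ 0.4589 -0.3061  0.012 ] [ 0.468  -0.3052  0.012 ] [ 0.4634 -0.3057  0.012 ]
290 [ 0.4731 -0.4227  0.012 ] [ 0.5016 -0.4197  0.012 ] [ 0.4873 -0.4212  0.012 ]
310 [ 0.4764 -0.4513  0.012 ] [ 0.5058 -0.4483  0.012 ] [ 0.4911 -0.4498  0.012 ]
[-5.2464  3.6686 -0.0092] [ 0.3718 -0.2849  0.1976] [-3.1406 -0.0011  1.6733]
```

{"op": "servo_tool", "data": {"moves": [[-1,0.6,0,-0.3,0],[-2.2,1.6,0,-0.65,0],[-3.6,2.6,0,-0.65,0],[-4.6,3.4,0,-0.65,0],[-5.2,3.8,0,-0.65,0],[-5.2,3.8,0.6,-0.65,0],[-5.2,3.8,1.6,-0.65,0],[-5.2,3.8,2.8,-0.65,0],[-5.2,3.8,3.6,-0.65,0],[-5.2,3.8,3.6,-0.65,0]]}}

```text
time: 15.75
tool_pos: [0.4776, -0.4019, 0.1019]
ee_rot: [-3.135, -0.009, 1.742]
wrist_force: [0.2, 0.2, -1.0]
width: 0.0943
finger_force: 0.0
```

{"op": "servo_tool", "data": {"moves": [[0,0,0,0,0],[0,0,0,0,0]]}}

```text
time: 15.92
tool_pos: [0.4808, -0.4052, 0.1102]
ee_rot: [3.14, 0.002, 1.743]
wrist_force: [0.5, 0.9, 0.6]
width: 0.094
finger_force: 0.0
```

Run:
```python
from h import *
import pickle
np.set_printoptions(precision=4,suppress=True)
o=robot.get_obs();c=cam("wrist","pics/w10.png");pickle.dump(c,open("w10.pkl","wb"));print(o["tool_pos"],o["ee_rot"])
g=cv2.cvtColor(c["img"],cv2.COLOR_BGR2GRAY); print(proj(c,[.449,-.2232,.012]),proj(c,[.4818,-.4053,.012]))
for y in range(60,300,24):
    x=np.where(g[y,250:400]>135)[0]+250; 
    if len(x): print(y,x.min(),x.max(),atz(c,(x.mean(),y),.012))
```

```text
[ 0.4808 -0.4052  0.1102] [3.1402 0.0021 1.7425]
[319.8405 -51.7903] [321.3509 195.917 ]
60 315 323 [ 0.461  -0.2967  0.012 ]
84 319 328 [ 0.4674 -0.3137  0.012 ]
108 311 336 [ 0.4708 -0.3318  0.012 ]
132 326 337 [ 0.4806 -0.3496  0.012 ]
156 326 337 [ 0.4842 -0.3692  0.012 ]
180 313 334 [ 0.4815 -0.3908  0.012 ]
204 311 336 [ 0.4849 -0.4123  0.012 ]
228 308 336 [ 0.4879 -0.4348  0.012 ]
252 308 336 [ 0.4916 -0.4582  0.012 ]
276 317 322 [ 0.4936 -0.483   0.012 ]
```

{"op": "servo_tool", "data": {"moves": [[0,0.08,1,0,0],[0,0.08,2.2,0,0],[0,0.08,3.2,0,0],[0,0.08,3.8,0,0],[0,0.08,4.05,0,0],[0,0.08,4.1,0,0.4],[0,0.08,4.1,0,1],[0,0.08,4.1,0,1],[0,0.08,4.1,0,1],[0,0.08,4.1,0,1]]}}

```text
time: 16.8
tool_pos: [0.4829, -0.4053, 0.0079]
ee_rot: [3.14, 0.003, 1.743]
wrist_force: [0.5, -0.8, 0.5]
width: 0.0644
finger_force: 0.0
```

{"op": "servo_tool", "data": {"moves": [[0,0,0,0,1],[0,0,0,0,1],[0,0,0,0,1],[0,0,0,0,1],[0,0,0,0,1],[0,0,0,0,1],[0,0,0,0,1],[0,0,0,0,1],[0,0,0,0,1]]}}

```text
time: 17.55
tool_pos: [0.4821, -0.4044, 0.006]
ee_rot: [3.142, -0.0, 1.743]
wrist_force: [0.8, -0.3, 0.0]
width: 0.0266
finger_force: 30.0
```

{"op": "servo_tool", "data": {"moves": [[0,0,-0.4,0,1],[0,0,-1.2,0,1],[0,0,-2.4,0,1],[0,-0.6,-3.6,0,1],[0.4,-1.4,-4.8,0,1],[1.2,-2.4,-6,0.3,1],[2.4,-3.2,-7,0.6,1],[3.8,-3.6,-7.4,1,1],[5.2,-3.6,-7.4,1.3,1],[6.6,-3.6,-7.4,1.6,1]]}}

```text
time: 18.38
tool_pos: [0.3645, -0.2567, 0.1935]
ee_rot: [3.138, 0.003, 1.571]
wrist_force: [0.6, 0.6, -1.3]
width: 0.0265
finger_force: 30.0
```

```bash
cat > ins.py <<'E'
import numpy as np, heapq
# pipette outline samples (s along axis from tip, n = pipette y), 2D in plane (Y left, Z up); tip left/down
P=[]
for s in np.arange(0,289,3.):
    a,b=(-4,4) if s<25 else (-6,6) if s<119 else (-14,10) if s<260 else (-9,9)
    P+=[(s-185,a),(s-185,b)]
P=np.array(P)
def boxes():
    return [(-190,-160,145,150),(20,190,145,150),(-190,-182,0,150),(182,190,0,150),(-190,190,0,10)]
def clr(pts):
    m=1e9
    for y0,y1,z0,z1 in boxes():
        dx=np.maximum(np.maximum(y0-pts[...,0],pts[...,0]-y1),0);dz=np.maximum(np.maximum(z0-pts[...,1],pts[...,1]-z1),0)
        m=np.minimum(m,np.hypot(dx,dz).min(-1))
    return m
def run(th):
    th=np.radians(th);c,s=np.cos(th),np.sin(th)
    Q=np.stack([-P[:,0]*c+P[:,1]*s*1, P[:,0]*s+P[:,1]*c],1) # axis dir toward plunger = (-c, s); up normal=(s,c)
    ys=np.arange(-320,60,5);zs=np.arange(68,300,4)
    F=np.array([[a,b] for a in(-14,14) for b in range(-8,90,6)]) # fingers rel axis point
    C=np.zeros((len(ys),len(zs)))
    for i,y in enumerate(ys):
        for j,z in enumerate(zs):
            C[i,j]=min(clr(Q+[y,z]),clr(F+[y,z]))
    # body: bottom at z+89 must be above 150 where over the box
    # widest path from start high to final
    fin=[]
    for i,y in enumerate(ys):
        for j,z in enumerate(zs):
            q=Q+[y,z]
            if q[:,1].max()<145 and z<115: fin.append((i,j))
    st=[(i,len(zs)-1) for i in range(len(ys))]
    best=np.full(C.shape,-1.);prev={};h=[]
    for p in st: best[p]=C[p];heapq.heappush(h,(-C[p],p))
    while h:
        v,p=heapq.heappop(h);v=-v
        if v<best[p]:continue
        for d in((1,0),(-1,0),(0,1),(0,-1),(1,1),(1,-1),(-1,1),(-1,-1)):
            n=(p[0]+d[0],p[1]+d[1])
            if 0<=n[0]<len(ys) and 0<=n[1]<len(zs):
                w=min(v,C[n])
                if w>best[n]: best[n]=w;prev[n]=p;heapq.heappush(h,(-w,n))
    f=max(fin,key=lambda p:(min(best[p],99),C[p])) if fin else None
    f2=max([p for p in fin if best[p]>=best[f]-.5],key=lambda p:C[p])
    path=[f2]
    while path[-1] in prev: path.append(prev[path[-1]])
    return best[f2],C[f2],[(int(ys[i]),int(zs[j]),round(float(C[i,j]),1)) for i,j in path[::-1]]
if __name__=="__main__":
    for th in (10,13,16,18,20,22): 
        b,c,p=run(th);print(th,b,c,p[-1],[q for q in p if q[1]<260][::6])
E
python3 ins.py
python3 - <<'E'
from h import *
np.set_printoptions(precision=4,suppress=True)
o=robot.get_obs();print(o["tool_pos"],o["ee_rot"],o["width"],o["wrist_force"],o["wrist_torque"],o["joint_positions"])
E
```

```text
10 1.485676487300168 37.93585611956906 (-40, 84, 37.9) [(-205, 256, 82.4), (-200, 232, 59.8), (-195, 208, 37.0), (-180, 184, 16.0), (-155, 168, 3.8), (-125, 160, 2.1), (-95, 156, 3.2), (-65, 144, 1.7), (-55, 124, 5.2), (-75, 100, 4.0), (-75, 76, 4.0), (-50, 76, 29.0)]
13 6.031714429792913 33.978611668554926 (-35, 92, 34.0) [(-210, 256, 78.4), (-205, 232, 55.8), (-195, 208, 34.6), (-175, 184, 13.8), (-145, 168, 6.9), (-115, 160, 6.0), (-85, 156, 6.9), (-55, 144, 8.8), (-55, 120, 6.9), (-70, 96, 9.6), (-70, 72, 9.6), (-40, 88, 32.5)]
16 10.52019097083523 33.064036828143 (-30, 100, 33.1) [(-215, 256, 74.7), (-205, 232, 52.4), (-190, 208, 32.9), (-170, 184, 13.7), (-140, 172, 12.6), (-110, 164, 11.6), (-80, 152, 10.5), (-50, 140, 12.9), (-50, 116, 12.6), (-65, 92, 15.5), (-50, 84, 19.2)]
18 13.746416426769343 33.02762997545412 (-30, 104, 33.0) [(-215, 256, 72.6), (-205, 232, 50.2), (-190, 208, 31.9), (-165, 184, 16.4), (-135, 172, 14.7), (-105, 164, 14.6), (-75, 152, 15.9), (-45, 136, 17.0), (-45, 112, 17.3), (-40, 96, 25.0)]
20 16.600877657568194 22.967503001607653 (-40, 100, 23.0) [(-215, 256, 70.6), (-200, 232, 49.4), (-190, 208, 30.3), (-160, 184, 18.0), (-130, 172, 17.0), (-100, 164, 17.2), (-70, 148, 19.3), (-45, 132, 17.5), (-45, 108, 18.3)]
22 12.989044799789127 12.989044799789127 (-55, 96, 13.0) [(-215, 256, 68.7), (-200, 232, 47.1), (-185, 208, 30.4), (-155, 188, 21.7), (-125, 176, 19.6), (-95, 160, 19.7), (-65, 144, 21.0), (-40, 124, 21.5), (-50, 100, 17.0)]
[ 0.3645 -0.2567  0.1935] [3.1383 0.003  1.5714] 0.02654741016473713 [ 0.623   0.6496 -1.2582] [ 0.0554 -0.0562 -0.045 ] [-0.7409 -0.1487  1.6239  0.      1.6619 -0.7416]
```

Run:
```python
import cv2,numpy as np
a=cv2.imread("pics/top0.png")[115:215,285:415];b=cv2.imread("pics/scene0.png")[105:215,240:400]
a=cv2.resize(a,(390*2//2,300));a=cv2.resize(cv2.imread("pics/top0.png")[115:215,285:415],None,fx=3,fy=3,interpolation=cv2.INTER_CUBIC)
b=cv2.resize(b,None,fx=2.5,fy=2.5,interpolation=cv2.INTER_CUBIC)
c=np.zeros((300,800,3),np.uint8);c[:,:390]=a;c[:275,395:795]=b;cv2.imwrite("pics/c9.png",c)
```

```text
(no output)
```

View pics/c9.png

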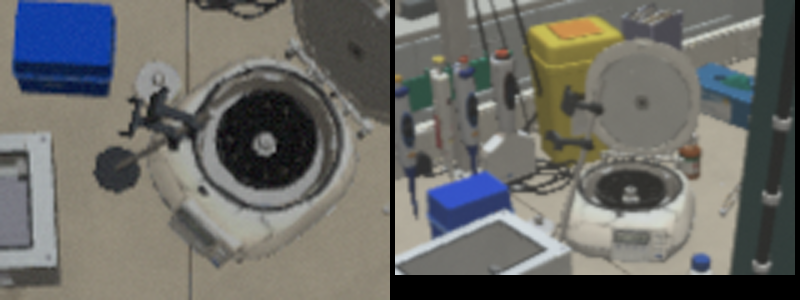

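The crop shows a dark pipette stand between the box and the centrifuge, with its base at top px (324,172) and its arms at about (332,148), or (310,145) in the scene view. I'll locate it.

Run:
```python
from h import *
np.set_printoptions(precision=4,suppress=True)
t=cam("top");s=cam("scene")
print("base",atz(t,(324,172),0),atz(t,(316,172),0)); b=atz(t,(324,172),0)
for z in (.1,.2,.3,.35): print(z,proj(t,[*b[:2],z]),proj(s,[*b[:2],z]))
for q in [(310,145),(310,162)]:
  for p in [(331.7,148.3),(345,153),(328,158)]: print(q,p,tri([t,s],[p,q]))
# box frame fit: lid corners & mouth corners, wrist w2/w8 mouth edges
from scipy.optimize import least_squares
T=lambda u,v:(184.8+u/2.75,154.8+v/2.75)
obs=[(27,27),(325,12),(328,137),(25,152),(155,36),(299,30),(304,116),(160,126)]
mod=np.array([(80,190),(80,-190),(-80,-190),(-80,190),(55,20),(55,-160),(-55,-160),(-55,20)])/1e3
f=lambda x:(np.array([proj(t,[x[0]+np.cos(x[2])*m[0]-np.sin(x[2])*m[1],x[1]+np.sin(x[2])*m[0]+np.cos(x[2])*m[1],.15]) for m in mod])-[T(*o) for o in obs]).ravel()
r=least_squares(f,[.559,.3,.057]);print(r.x,np.abs(r.fun).max(),f(r.x).round(1))
import pickle
c=pickle.load(open("w2.pkl","rb"));x=r.x
for m in mod: print(m,proj(c,[x[0]+np.cos(x[2])*m[0]-np.sin(x[2])*m[1],x[1]+np.sin(x[2])*m[0]+np.cos(x[2])*m[1],.15]))
```

```text
base [0.6437 0.0363 0.    ] [0.6435 0.0675 0.    ]
0.1 [324.3479 165.096 ] [303.6722 193.3111]
0.2 [324.7472 157.1695] [302.593 171.498]
0.3 [325.2105 147.9751] [301.4307 148.0069]
0.35 [325.4711 142.8034] [300.8153 135.5704]
(310, 145) (331.7, 148.3) (array([0.6347, 0.0109, 0.3093]), [np.float64(0.007108723136492965), np.float64(0.007108723136492989)])
(310, 145) (345, 153) (array([ 0.6374, -0.0161,  0.2975]), [np.float64(0.013401163830429207), np.float64(0.013401163830429299)])
(310, 145) (328, 158) (array([0.603 , 0.027 , 0.3235]), [np.float64(0.0013407471961719303), np.float64(0.0013407471961719448)])
(310, 162) (331.7, 148.3) (array([0.657 , 0.0043, 0.2286]), [np.float64(0.01263918342580784), np.float64(0.012639183425807915)])
(310, 162) (345, 153) (array([ 0.6607, -0.0249,  0.2139]), [np.float64(0.009212406324023741), np.float64(0.00921240632402358)])
(310, 162) (328, 158) (array([0.6227, 0.0215, 0.2457]), [np.float64(0.006333103589780235), np.float64(0.006333103589780278)])
[0.5598 0.3014 0.0589] 1.4236399343433845 [-0.3  0.2 -1.1  0.  -0.1 -0.9  0.2 -0.6  1.4  1.2  0.2  0.8 -0.4  0.1
  0.2 -0.8]
[0.08 0.19] [-352.9213 -137.93  ]
[ 0.08 -0.19] [ 363.3922 -193.9999]
[-0.08 -0.19] [369.6304 123.8865]
[-0.08  0.19] [-200.8644  159.8489]
[0.055 0.02 ] [ -21.7786 -104.5389]
[ 0.055 -0.16 ] [ 308.4935 -129.4357]
[-0.055 -0.16 ] [321.0745  86.3985]
[-0.055  0.02 ] [ 39.0416 104.7257]
```

The stand's base is at (0.644, 0.036) and its arms are at x ≥ 0.60. Holding the pipette along world y at x ≈ 0.555 passes in front of it.

Since the tool only points down, I'll tilt the pipette by pivoting it in the grip. I'll do that by gently resting the plunger side of its handle on the seated bottle's cap.

{"op": "servo_tool", "data": {"moves": [[1,0,0,0,1],[2.5,0.2,0,0,1],[4.1,0.4,0,0,1],[5.7,0.6,0,0,1],[7.3,0.8,0,0,1],[8.9,1,0,0,1],[10.5,1.2,0,0,1],[12.1,1.4,0,0,1],[13.7,1.6,0,0,1],[15.3,1.8,0,0,1]]}}

```text
time: 19.32
tool_pos: [0.4089, 0.1271, 0.1917]
ee_rot: [3.14, 0.0, 1.575]
wrist_force: [1.4, -0.3, -1.0]
width: 0.0266
finger_force: 30.0
```

{"op": "servo_tool", "data": {"moves": [[1.6,0.1,0,0,1],[3.2,0.1,0,0,1],[4.8,0.1,0,0,1],[6.4,0.1,0,0,1],[8,0.1,0,0,1],[9.4,0.1,0,0,1],[10.5,0.1,0,0,1],[10.5,0.1,0,0,1],[10.5,0.1,0,0,1],[10.5,0.1,0,0,1]]}}

```text
time: 20.15
tool_pos: [0.4103, 0.3872, 0.1908]
ee_rot: [-3.142, 0.001, 1.575]
wrist_force: [0.3, -0.2, -0.5]
width: 0.0264
finger_force: 30.0
```

Run:
```python
from h import *
np.set_printoptions(precision=4,suppress=True)
o=robot.get_obs();c=cam("wrist","pics/w11.png");print(o["tool_pos"],o["ee_rot"],o["width"],o["joint_positions"])
g=cv2.cvtColor(c["img"],cv2.COLOR_BGR2GRAY)
for y in range(40,330,12):
    r=g[y,250:390].astype(int); d=np.diff(r); print(y,''.join('%4d'%v for v in r[40:110:3]))
s=cam("scene","pics/s11.png")
```

```text
[0.4103 0.3872 0.1908] [-3.1415  0.0013  1.575 ] 0.026425657865947902 [ 0.6566  0.1228  1.3608 -0.001   1.6589  0.6523]
40  132 132 132 133 130 154 162 162 162 162 153 132 135 134 134 134 134 134 132 132 131 131 130 131
52  135 133 133 133 130 155 162 163 163 163 155 131 135 134 135 134 134 134 133 133 134 132 133 131
64  131 132 132 134 124 159 163 163 163 163 161 126 133 132 134 133 133 133 133 133 132 132 132 133
76  134 136 136 134 119 136 140 148 156 151 150 149 151 142 131 122 130 133 133 135 133 133 134 132
88  135 135 132 130 157 162 162 161 162 163 163 163 164 164 164 163 155 125 134 135 134 134 135 135
100  137 135 130 137 159 163 163 162 163 164 163 163 163 164 163 164 162 135 136 137 136 135 133 132
112  135 135 129 139 159 160 162 163 163 164 164 164 163 163 162 163 162 149 132 136 136 134 135 134
124  135 134 136 164 164 165 165 164 164 165 151 149 150 149 151 151 149 148 136 132 134 133 134 133
136  137 137 142 162 163 163 164 164 164 163 150 164 165 164 164 163 164 160 142 134 135 134 133 136
148  136 129  69  67  71  71  72  71  72  72  76 160 164 164 165 165 164 160
[... 839 characters left out ...]
59  32  77  69 131 160 157 157 155  83  74 158 163 163 163 163 162 153  67  35  39  74  73  73
268   33  34  97 147 162 162 162 162 162 162 153 161 161 162 162 163 162 149 151  32  33  48  73  73
280   29  37 149 151 160 161 162 161 161 161 148 161 160 160 160 161 161 147 131  60  32  33  62  72
292   31  86 155 150 160 161 161 160 160 161 140 161 160 161 161 161 159 143 130 123  32  29  31  67
304   33 115 153 161 156 159 160 160 161 158 160 160 160 160 160 160 159 139 132 131  74  29  55  59
316   87 116 152 161 162 162 161 160 161 160 160 160 159 159 161 160 160 137 121 131 125  32  54  58
328   37  37  39  38  39  40  40  39  40  40  39  39  41  40  38  39  38  40  38  38  37  38  38  38
```

{"op": "servo_tool", "data": {"moves": [[0,0.06,1,0,1],[0,0.06,2,0,1],[0,0.06,2.8,0,1],[0,0.06,3.1,0,1],[0,0.06,3.3,0,1],[0,0.06,3.4,0,1],[0,0.06,3.5,0,1],[0,0.06,3.6,0,1],[0,0.06,3.7,0,1],[0,0.06,3.7,0,1]]}}

```text
time: 21.08
tool_pos: [0.4122, 0.3888, 0.1003]
ee_rot: [3.139, -0.002, 1.575]
wrist_force: [-0.0, 1.7, 4.5]
width: 0.0263
finger_force: 30.0
```

```bash
cat > prof.py <<'E'
from h import *
np.set_printoptions(precision=4,suppress=True)
o=robot.get_obs();c=cam("wrist","pics/wp.png");print(o["tool_pos"],o["ee_rot"],o["wrist_force"],o["wrist_torque"],o["width"])
g=cv2.cvtColor(c["img"],cv2.COLOR_BGR2GRAY)
h=cv2.cvtColor(c["img"],cv2.COLOR_BGR2HSV)
# red label: rows where handle dark patch/ red appears
m=(g[:,305:315]<100).mean(1)>.7
print("label rows",np.where(m)[0][:1], "neck width by row:",[(y,int((g[y,285:350]>150).sum())) for y in range(0,120,6)])
s=cam("scene","pics/sp.png")
E
python3 prof.py
```

```text
[0.4122 0.3888 0.1003] [ 3.1389 -0.0024  1.5753] [-0.0039  1.7204  4.5444] [-0.0953  0.0359 -0.0172] 0.026340768621776207
label rows [144] neck width by row: [(0, 15), (6, 15), (12, 15), (18, 15), (24, 15), (30, 15), (36, 15), (42, 15), (48, 15), (54, 16), (60, 17), (66, 17), (72, 18), (78, 21), (84, 36), (90, 37), (96, 39), (102, 39), (108, 40), (114, 42)]
```

{"op": "servo_tool", "data": {"moves": [[0,0,0.1,0,1],[0,0,0.2,0,1],[0,0,0.3,0,1],[0,0,0.4,0,1],[0,0,0.4,0,1]]}}

```text
time: 21.6
tool_pos: [0.411, 0.3878, 0.0878]
ee_rot: [-3.141, 0.001, 1.575]
wrist_force: [-0.4, 1.8, 4.2]
width: 0.0265
finger_force: 30.0
```

```bash
python3 prof.py
python3 - <<'E'
from h import *
o=robot.get_obs();s=robot.snapshot("wrist");T=np.linalg.inv(s["T_tool_cam"])
for th in (0,5,10,15,20):
    a=np.radians(th);r=[]
    for u,n in((66,10),(34,8)): # ahead of grip, above axis; tool z down; axis 8mm above TCP
        x=u*np.cos(a)+n*np.sin(a);zz=-8-n*np.cos(a)+u*np.sin(a)
        v=T[:3,:3]@np.array([x,0,zz])/1e3+T[:3,3];r.append(round(s["cy"]+s["fy"]*v[1]/v[2],1))
    print(th,r)
E
```

```text
[0.411  0.3878 0.0878] [-3.1407  0.0007  1.5753] [-0.3907  1.7643  4.2096] [-0.0351 -0.0109 -0.0347] 0.026548922552681035
label rows [141] neck width by row: [(0, 11), (6, 12), (12, 12), (18, 13), (24, 13), (30, 13), (36, 13), (42, 13), (48, 13), (54, 14), (60, 15), (66, 15), (72, 15), (78, 16), (84, 18), (90, 32), (96, 34), (102, 35), (108, 36), (114, 40)]
0 [np.float64(132.6), np.float64(195.3)]
5 [np.float64(130.2), np.float64(192.6)]
10 [np.float64(129.0), np.float64(190.5)]
15 [np.float64(128.7), np.float64(188.9)]
20 [np.float64(129.5), np.float64(187.9)]
```

```bash
cat > tilt.py <<'E'
from h import *
import sys
def tilt(verbose=True,yaw=None):
    o=robot.get_obs();out=[]
    for n in ("scene","top"):
        s=cam(n); d=cv2.absdiff(s["img"],cv2.imread(f"pics/{n}0.png")).max(2).astype(float)
        R=rpy(o["ee_rot"]);g=o["tool_pos"]+[0,0,.008]; best=[]
        for off in (-.006,-.003,0,.003,.006,.009):
          for th in np.arange(-5,40,.5):
            a=np.radians(th)
            pts=[g+R@np.array([(.185-q)*np.cos(a),off,(.185-q)*np.sin(a)]) for q in np.r_[0.003:.115:.003]]
            out_=[g+R@np.array([(.185-q)*np.cos(a),off,(.185-q)*np.sin(a)]) for q in np.r_[-.02:-.006:.003]]
            f=lambda P:np.array([cv2.getRectSubPix(d.astype(np.float32),(1,1),tuple(map(float,proj(s,p))))[0,0] for p in P])
            best.append((np.minimum(f(pts),60).mean()-np.minimum(f(out_),60).mean()*.3,th,off))
        best.sort(reverse=True);print(n,[(round(float(b),1),float(t),o_) for b,t,o_ in best[:6]])
        cv2.imwrite(f"pics/t_{n}.png",s["img"])
tilt()
E
python3 tilt.py
```

```text
scene [(50.6, 17.5, 0.006), (50.5, 15.0, 0), (50.4, 16.5, 0.003), (50.4, 14.0, -0.003), (50.4, 18.5, 0.009), (50.2, 16.0, 0.003)]
top [(59.4, 1.5, 0.003), (59.4, 1.0, 0.003), (59.4, 0.0, 0.003), (59.4, 0.5, 0.003), (59.4, 4.0, 0), (59.4, 2.0, 0.003)]
```

The tilt is about 17.5°, and both the geometry (0.0956 m expected axis height) and the scene fit agree. I'll lift and carry it over the mouth.

{"op": "servo_tool", "data": {"moves": [[0,0,-0.5,0,1],[0,0,-1.5,0,1],[0,0,-2.8,0,1],[0,0,-4.2,0,1],[0,0,-5.5,0,1],[-0.8,0.5,-6.3,0,1],[-2,1.2,-6.3,0,1],[-3.3,2,-6.3,0,1],[-4.6,2.7,-6.3,0,1],[-5.9,3.4,-6.3,0,1]]}}

```text
time: 22.68
tool_pos: [0.4973, 0.2389, 0.246]
ee_rot: [-3.141, 0.001, 1.575]
wrist_force: [0.3, -0.4, -0.6]
width: 0.0266
finger_force: 30.0
```

{"op": "servo_tool", "data": {"moves": [[-1.2,0.7,0,0,1],[-2.4,1.4,0,0,1],[-3.4,2,0,0,1],[-4.2,2.35,0,0,1],[-4.2,2.35,0,0,1],[-4.2,2.35,0,0,1],[-4.2,2.35,0,0,1]]}}

```text
time: 23.27
tool_pos: [0.5557, 0.1363, 0.2458]
ee_rot: [-3.141, -0.0, 1.575]
wrist_force: [0.0, 0.0, 0.2]
width: 0.0267
finger_force: 30.0
```

```bash
python3 tilt.py
python3 - <<'E'
from h import *
import pickle
np.set_printoptions(precision=4,suppress=True)
o=robot.get_obs();c=cam("wrist","pics/w12.png");pickle.dump(c,open("w12.pkl","wb"));print(o["tool_pos"],o["ee_rot"],o["width"],o["joint_positions"])
x=[.5598,.3014,.0589]
for m in [(55,20),(55,-160),(-55,-160),(-55,20),(-80,190),(-80,-190)]:
    m=np.array(m)/1e3;print(m,proj(c,[x[0]+np.cos(x[2])*m[0]-np.sin(x[2])*m[1],x[1]+np.sin(x[2])*m[0]+np.cos(x[2])*m[1],.15]))
E
```

```text
scene [(46.7, 12.5, -0.006), (46.3, 12.0, -0.006), (46.2, 13.5, -0.003), (46.1, 13.0, -0.006), (46.1, 13.0, -0.003), (45.8, 14.0, 0)]
top [(41.7, 17.5, -0.003), (41.7, 17.0, -0.003), (41.6, 18.0, -0.003), (41.5, 39.5, 0.009), (41.4, 16.5, -0.003), (41.3, 21.5, 0)]
[0.5556 0.137  0.2461] [-3.1412 -0.0001  1.5766] 0.026166979407236154 [0.1426 0.1334 1.2403 0.0002 1.7682 0.1368]
[0.055 0.02 ] [403.5673 -56.4959]
[ 0.055 -0.16 ] [400.026  188.3088]
[-0.055 -0.16 ] [272.7158 194.7968]
[-0.055  0.02 ] [249.1733 -46.8331]
[-0.08  0.19] [ 172.0234 -389.5903]
[-0.08 -0.19] [247.9503 228.4459]
```

View pics/w12.png

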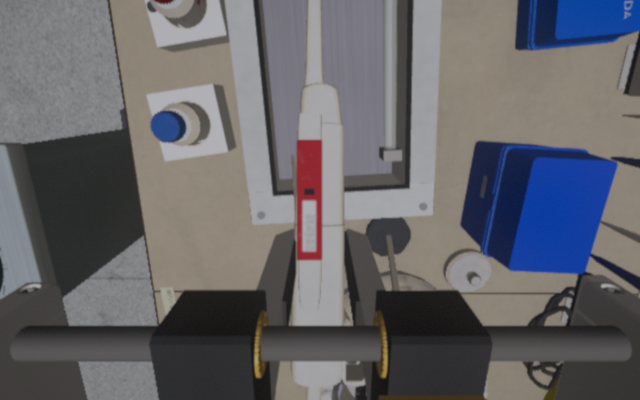

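The picture shows the tilted pipette over the mouth. The mouth's right edge is at row ~190, from (272,194) to (409,187), which fits the box model; the pipette stand's base at (388,235) is clear to the right. I'll pin the tilt down numerically before going in.

Run:
```python
from h import *
s=robot.snapshot("wrist");T=np.linalg.inv(s["T_tool_cam"])
for n in("w11","wp","w12"):
    g=cv2.cvtColor(cv2.imread(f"pics/{n}.png"),cv2.COLOR_BGR2HSV).astype(int);b=cv2.cvtColor(cv2.imread(f"pics/{n}.png"),cv2.COLOR_BGR2GRAY).astype(int)
    l=b[100:200,303:316].mean(1); k=np.argmin(np.diff(l))+100
    print(n,"label row",k,"end",(210+np.argmax(np.diff(b[210:290,303:316].mean(1)))), "neck",[(y,int((b[y,285:350]>150).sum())) for y in range(70,100,2)])
def row(u,n,th):
    a=np.radians(th);x=u*np.cos(a)+n*np.sin(a);z=-.008-n*np.cos(a)+u*np.sin(a)
    v=T[:3,:3]@np.array([x,0,z])+T[:3,3];return s["cy"]+s["fy"]*v[1]/v[2]
for n in (.008,.010):
  for r0 in (80,147):
    us=np.linspace(0,.12,1201);u=us[np.argmin([abs(row(q,n,0)-r0) for q in us])]
    print(n,r0,u,[(t,round(row(u,n,t),1)) for t in (0,10,12,14,16,18,20)])
```

```text
w11 label row 145 end 264 neck [(70, 18), (72, 18), (74, 13), (76, 10), (78, 28), (80, 34), (82, 36), (84, 37), (86, 38), (88, 38), (90, 38), (92, 39), (94, 39), (96, 39), (98, 39)]
wp label row 139 end 259 neck [(70, 15), (72, 15), (74, 15), (76, 15), (78, 16), (80, 16), (82, 16), (84, 18), (86, 22), (88, 28), (90, 32), (92, 32), (94, 33), (96, 34), (98, 35)]
w12 label row 139 end 259 neck [(70, 14), (72, 14), (74, 14), (76, 15), (78, 15), (80, 15), (82, 16), (84, 8), (86, 22), (88, 28), (90, 30), (92, 31), (94, 32), (96, 33), (98, 33)]
0.008 80 0.09009999999999999 [(0, np.float64(79.9)), (10, np.float64(81.5)), (12, np.float64(82.5)), (14, np.float64(83.6)), (16, np.float64(84.9)), (18, np.float64(86.4)), (20, np.float64(88.0))]
0.008 147 0.0588 [(0, np.float64(147.0)), (10, np.float64(143.3)), (12, np.float64(143.0)), (14, np.float64(142.9)), (16, np.float64(142.8)), (18, np.float64(143.0)), (20, np.float64(143.2))]
0.01 80 0.09 [(0, np.float64(79.9)), (10, np.float64(80.8)), (12, np.float64(81.7)), (14, np.float64(82.7)), (16, np.float64(83.9)), (18, np.float64(85.3)), (20, np.float64(86.8))]
0.01 147 0.05909999999999999 [(0, np.float64(147.0)), (10, np.float64(142.5)), (12, np.float64(142.1)), (14, np.float64(141.8)), (16, np.float64(141.7)), (18, np.float64(141.7)), (20, np.float64(141.9))]
```

Run:
```python
from ins import *
F=np.array([[a,b] for a in(-14,14) for b in range(-8,90,6)])
W=[(-167,250),(-167,195),(-160,184),(-135,173),(-105,164),(-75,152),(-48,137),(-48,110),(-38,98)]
pts=np.concatenate([np.linspace(a,b,8) for a,b in zip(W,W[1:])])
for th in (14,16,18,20):
    t=np.radians(th);c,s=np.cos(t),np.sin(t);Q=np.stack([-P[:,0]*c+P[:,1]*s,P[:,0]*s+P[:,1]*c],1)
    C=[min(clr(Q+p),clr(F+p)) for p in pts];i=int(np.argmin(C));print(th,round(min(C),1),pts[i].round(),[round(float(C[k*8]),1) for k in range(len(W)-1)],round(float(C[-1]),1))
from h import *
o=robot.get_obs();x,y,z=o["tool_pos"];q=.0589
print([(round(float(x-.5598)*np.cos(q)+(y-.3014)*np.sin(q),4), round(float(-(x-.5598)*np.sin(q)+(y-.3014)*np.cos(q)),4),z+.008)],o["ee_rot"])
```

```text
14 0.6 [-161.  186.] [52.1, 7.7, 1.9, 4.4, 5.9, 10.3, 10.4, 14.3] 27.7
16 5.3 [-163.  189.] [46.3, 8.1, 8.2, 9.9, 10.2, 13.5, 12.5, 15.5] 27.3
18 9.8 [-167.  203.] [40.9, 10.4, 14.6, 15.3, 14.6, 15.9, 15.2, 16.3] 27.0
20 11.8 [-167.  211.] [36.0, 15.1, 18.0, 16.2, 18.0, 18.0, 18.4, 14.7] 21.0
[(np.float64(-0.0138), -0.1638, np.float64(0.2541757986340579))] [ 3.14157579e+00 -3.99908128e-05  1.57692788e+00]
```

{"op": "servo_tool", "data": {"moves": [[-0.2,0,0.3,0,1],[-0.4,0,0.7,0,1],[-0.64,0,1.1,0,1],[-0.64,0,1.5,0,1],[-0.64,0,1.84,0,1],[-0.54,0,2.05,0,1],[-0.44,0,2.25,0,1],[-0.32,0,2.48,0,1],[-0.32,0,2.48,0,1],[-0.32,0,2.48,0,1]]}}

```text
time: 24.3
tool_pos: [0.5561, 0.1284, 0.1838]
ee_rot: [-3.141, 0.0, 1.576]
wrist_force: [-0.4, -0.7, 0.5]
width: 0.0262
finger_force: 30.0
```

{"op": "servo_tool", "data": {"moves": [[0.24,0.03,0.2,0,1],[0.48,0.06,0.4,0,1],[0.78,0.09,0.53,0,1],[1.1,0.12,0.65,0,1],[1.4,0.14,0.78,0,1],[1.7,0.14,0.86,0,1],[2,0.14,0.95,0,1],[2.3,0.14,1.04,0,1],[2.6,0.14,1.12,0,1],[2.6,0.14,1.12,0,1]]}}

```text
time: 25.13
tool_pos: [0.559, 0.1946, 0.1554]
ee_rot: [-3.141, -0.0, 1.577]
wrist_force: [-0.9, -0.8, -1.1]
width: 0.0267
finger_force: 30.0
```

Run:
```python
from h import *
o=robot.get_obs();print(o["tool_pos"],o["wrist_force"],o["wrist_torque"])
c=cam("wrist","pics/w13.png");b=cv2.cvtColor(c["img"],cv2.COLOR_BGR2GRAY).astype(int)
l=b[100:200,303:316].mean(1);print(np.argmin(np.diff(l))+100,[(y,int((b[y,285:350]>150).sum())) for y in range(80,100,3)])
```

```text
[0.5590308  0.19461339 0.15538267] [-0.88503817 -0.80438693 -1.1073014 ] [-0.10561123 -0.0688976   0.00111537]
139 [(80, 15), (83, 5), (86, 20), (89, 29), (92, 31), (95, 32), (98, 33)]
```

{"op": "servo_tool", "data": {"moves": [[0.3,0,0.12,0,1],[0.6,0,0.24,0,1],[0.9,0,0.36,0,1],[1.2,0,0.48,0,1],[1.5,0,0.62,0,1],[1.8,0,0.76,0,1],[2.1,0,0.9,0,1],[2.36,0,1.04,0,1],[2.36,0,1.1,0,1],[2.36,0,1.1,0,1]]}}

```text
time: 26.02
tool_pos: [0.5588, 0.2523, 0.1276]
ee_rot: [-3.14, 0.001, 1.576]
wrist_force: [0.3, 0.0, -1.1]
width: 0.0264
finger_force: 30.0
```

{"op": "servo_tool", "data": {"moves": [[0,0,0.15,0,1],[0,0,0.4,0,1],[0,0,0.65,0,1],[0,0,0.85,0,1],[0,0,1,0,1],[0,0,1,0,1],[0,0,1,0,1]]}}

```text
time: 26.6
tool_pos: [0.559, 0.2518, 0.103]
ee_rot: [-3.141, 0.0, 1.575]
wrist_force: [0.4, -0.4, -0.8]
width: 0.0265
finger_force: 30.0
```

{"op": "servo_tool", "data": {"moves": [[0.08,0,0.2,0,1],[0.16,0,0.4,0,1],[0.24,0,0.6,0,1],[0.3,0,0.75,0,1],[0.3,0,0.82,0,1],[0.3,0,0.82,0,1],[0.3,0,0.82,0,1],[0.3,0,0.82,0,1],[0.3,0,0.82,0,1],[0.3,0,0.82,0,1]]}}

```text
time: 27.43
tool_pos: [0.5594, 0.2595, 0.0834]
ee_rot: [3.141, -0.0, 1.575]
wrist_force: [0.1, -0.6, -1.7]
width: 0.0263
finger_force: 30.0
```

Run:
```python
from h import *
np.set_printoptions(precision=4,suppress=True)
o=robot.get_obs();print(o["tool_pos"],o["wrist_force"],o["wrist_torque"],o["qvel"],o["width"])
c=cam("wrist","pics/w14.png");b=cv2.cvtColor(c["img"],cv2.COLOR_BGR2GRAY).astype(int)
l=b[100:200,303:316].mean(1);print(np.argmin(np.diff(l))+100,[(y,int((b[y,285:350]>150).sum())) for y in range(80,100,3)])
s=cam("scene");h=cv2.cvtColor(s["img"],cv2.COLOR_BGR2HSV)
for P,n in(((.4049,.1916,.097),"blue"),((.4133,.316,.0973),"red")):
    q=proj(s,P).astype(int);print(n,q,h[q[1]-1:q[1]+2,q[0]].tolist())
q=.0589;x,y,z=o["tool_pos"]
for th in (14,17.5,20):
    a=np.radians(th);print(th,"tip z",z+.008-.185*np.sin(a),"plunger z",z+.008+.103*np.sin(a),"tip by",-(x-.5598)*np.sin(q)+(y-.3014)*np.cos(q)+.185*np.cos(a),"plunger by",(y-.3014)-.103*np.cos(a))
```

```text
[0.5594 0.2595 0.0834] [ 0.1302 -0.5967 -1.6651] [-0.0187 -0.0598  0.0414] [-0.0008  0.      0.0014  0.0001 -0.0005 -0.0006] 0.02627249472221725
137 [(80, 65), (83, 65), (86, 65), (89, 65), (92, 65), (95, 65), (98, 65)]
blue [308 236] [[112, 145, 164], [112, 147, 167], [111, 147, 163]]
red [276 249] [[1, 134, 173], [0, 145, 179], [1, 148, 178]]
14 tip z 0.04661966252267486 plunger z 0.11629316845537917 tip by 0.13773036366607022 plunger by -0.14180967899983055
17.5 tip z 0.03574464030032286 plunger z 0.12234791055755352 tip by 0.13466329019343287 plunger by -0.1401020651204703
20 tip z 0.02810148669336468 plunger z 0.12660328797115727 tip by 0.13206878915040393 plunger by -0.13865755913435146
```

```bash
python3 -c "
from bench import robot
print(robot.close_job())"
```

```text
the job is handed in; nothing more can be done
None
```

The job is handed in at about 27.5 s: both bottles are standing in their pockets, red cap in the one-stud block and blue cap in the two-stud block. By my measurements the pipette is held still at about a 17° slant inside the UV box, below the lid and clear of lid, walls and floor, with no contact force seen on the way in.

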